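Set brass stock against the orange flip stop

TASK

Flip the orange stop flag fully down across the bed, then slide the brass bar along the bed until its end is hard against that flag, and press it home for a good half second with a light steady push of about 8 newtons, enough to take up the play of the flag and never more than 13, or the stop slips. Leave the bar lying flat on the bed, its long side flush against the fence all along and its end touching the orange stop, then let go. Never shove it against the fence hard (over 40 newtons), leave the blue flag up, and do not disturb the other things on the bench.

Things in the scene. Friction and masses are not known exactly. Their poses are not given: they have to be found in the camera images.
- jig: cut-off jig fixed to the table: dark wooden bed 110 x 500 mm, 12 mm thick, with an aluminium fence 20 mm thick along its far side. Origin at mid-length, on the table surface; x points from the bed's front to the fence, y along the fence to the flip stops. Fence face at x = 35 mm, fence top 42 mm above the table; bed front edge at x = -50 mm, bed top 12 mm above the table
- bar_mid (a point): brass bar stock 24 mm wide (x), 180 mm long (y), 20 mm high, 0.2 kg, lying loose and askew on the bed: this point is its centre, half-way up; its y axis runs along it towards the stops. Friction on bed and fence takes 1 to 4 N of a push along the fence
- bar_front (a point): centre of the bar's end face that looks towards the stops, 10 mm above its underside; 90 mm from the bar's centre
- bar_rear (a point): centre of the bar's other end face, 10 mm above its underside; 90 mm from the bar's centre
- orange_stop: dark steel carriage with the orange flip stop, clamped on the fence (the stop to be used). Same axes as the jig; origin on the table surface at the jig's x = 0, at the carriage's middle along y. 54 mm long along y, its ears reach 62 mm above the table. Orange and blue may stand in either order along the fence, 80 to 110 mm apart
- orange_hinge (a point): point on the orange flag's hinge axis, which runs along jig y, 10 mm behind (jig +x) the fence face and 54 mm above the table
- orange_tab (a point): centre of the finger tab at the free end of the orange flag, 79 mm from the hinge axis; tab 18 mm along the arm, 26 mm along y, 10 mm thick. The arm from hinge to tab is a bar 10 x 10 mm
- orange_tip (a point): centre of the flat end of the orange flag's brass button (12 mm across, sticking 10 mm towards jig -y out of the 10 mm plate). Flag down: 12 mm in front of the fence face, 10 mm above the bed, so it meets the middle of the bar's end. The flag has play along its hinge pin: pushed to jig +y with 1.5 to 2 N it gives way an unknown 3 to 16 mm, then stands firm; it stays where pushed
- orange_flag (a joint): angle of the orange flag: 0 = fully down (arm level, pointing from the hinge to jig -x, plate across the bar's path), 1.57 = arm straight up, 1.85 = end of travel, leaning back. It has a stiff friction hinge (0.1 N m) and stays where it is left, so it must be pushed all the way down to its end stop
- blue_stop: dark steel carriage with the blue flip stop, clamped on the fence (the other stop, which stays up). Same axes as the jig; origin on the table surface at the jig's x = 0, at the carriage's middle along y. 54 mm long along y, its ears reach 62 mm above the table. Orange and blue may stand in either order along the fence, 80 to 110 mm apart
- blue_hinge (a point): point on the blue flag's hinge axis, which runs along jig y, 10 mm behind (jig +x) the fence face and 54 mm above the table
- blue_tab (a point): centre of the finger tab at the free end of the blue flag, 79 mm from the hinge axis; tab 18 mm along the arm, 26 mm along y, 10 mm thick. The arm from hinge to tab is a bar 10 x 10 mm
- blue_tip (a point): centre of the flat end of the blue flag's brass button (12 mm across, sticking 10 mm towards jig -y out of the 10 mm plate). Flag down: 12 mm in front of the fence face, 10 mm above the bed, so it meets the middle of the bar's end. The flag has play along its hinge pin: pushed to jig +y with 1.5 to 2 N it gives way an unknown 3 to 16 mm, then stands firm; it stays where pushed
- blue_flag (a joint): angle of the blue flag: 0 = fully down (arm level, pointing from the hinge to jig -x, plate across the bar's path), 1.57 = arm straight up, 1.85 = end of travel, leaning back. It has a stiff friction hinge (0.1 N m) and stays where it is left, so it must be pushed all the way down to its end stop
- paint_jar: bystander: small glass paint jar with a red cap, 36 mm wide, 45 mm tall; origin at its underside
- green_jar: bystander: small glass paint jar with a green cap, 36 mm wide, 45 mm tall; origin at its underside
- thinner: bystander: white plastic bottle with a blue cap, 60 mm wide, 120 mm tall; origin at its underside
- brush_cup: bystander: amber glass cup, 60 mm wide, 75 mm tall; origin at its underside
- screwdriver: bystander: screwdriver lying on the table, 150 mm long; origin at its underside
- pliers: bystander: pliers with grey grips lying on the table, about 180 mm long, 12 mm high; origin at its underside
- razor_saw: bystander: fine saw with a wooden handle lying flat, 240 mm long, 20 mm high; origin at its underside
- offcut: bystander: short brass offcut lying on the table, 24 x 50 x 20 mm; origin at its underside
- bar: the brass bar as a body (see bar_mid); origin at the middle of its underside
Mind the look-alikes: they are no part of the job. Several things have the shape of the bar; the one meant has the colours described above.

How it is judged:
By the outcome, as a careful person would: the job done as asked, in the order asked, and still so for the second after the job is handed in, with the robot touching nothing.
It also fails if it takes over 72 s, if anything falls off the work surface, if the arm or the gripper's body presses on something with over 40 N, if the wrist force passes 120 N, or if a joint passes its speed limit or range.

ROBOT

A 6-joint arm with a two-finger parallel gripper is mounted at the origin on the work surface. World frame = base frame: x ahead of the robot, y to its left, z up, the work surface at z = 0. Lengths are in mm, angles in rad, forces in N, time in s.
With the tool pointing down it reaches from about 275 to 725 mm from the base axis. Payload 5.6 kg.
Tool frame: the origin (TCP) lies on the centre line of the jaws, within the pads' length; the fingertips stand r.tip_extent ahead of it and the grasp point (between the pads) lies 8 mm behind it (r.tip_extent is the distance from the TCP to the fingertips, in mm); z points along the fingers, x is the direction in which the jaws open and shut, and the axes are right-handed (so a half turn about z gives the same grasp; the last joint's range is limited). The gripper opens to 85 mm and grips with 20 to 120 N. Pads are 22 mm wide; open, the fingers measure 114 mm over their backs; the gripper's body (76 mm by 85 mm) begins 54 mm behind the grasp point. The pads swing forward as they close: fully open they stand 13 mm farther back than shut.
Start: joints at [1.549, 0.255, 0.108, 0, -1.424, -0.285], TCP at [166.078, 524.32, 242.283] pointing down, gripper open.
Joint ranges: [-2.95, 2.95], [-1.21, 1.97], [-1.09, 1.5], [-2.87, 1.71], [-2.94, -0.07], [-3.05, 3.05]. Speed limits (rad/s): [2.57, 2.57, 3.14, 3.14, 3.14, 3.14].

INTERFACE

Orientations are given as a rotation vector (axis times angle).
In Python, from station import r, imaging, models gives the robot as it stands.
- The arm moves only by the tool apply_moves, never from a script. Its argument "targets" is text: rows parted by semicolons, each of 5 numbers parted by spaces: the shift along the tool's x, y, z in m, then the turn about the tool's z in degrees, then the finger opening in m, from 0 to 0.0854. A call has exactly 5 rows; each row is the pose to reach, as a shift and turn from the pose measured when the call began, along the tool's axes at that moment; what a row does not reach only later rows make up. A row lasts 1/12 s, in which the tool goes at most 41.7 mm and 7.16 degrees, less where a joint would pass 70% of its speed; a pose out of reach is approached as far as the arm can. A call with a gripper value outside its range is refused whole. The fingers move at their own pace and stop on an object; "grip_force" is the grip in N (left out, the last holds). Time passes only in rows, so rows that repeat a pose let the fingers close, or fill a call up. It gives the time, the measured TCP pose, the force and the opening at its end, in the units of the state.
- r.sense(): the state, without advancing time (a new reading comes with each control period).
- imaging.get_image(name): name is "scene" or "side" or "wrist"; returns a dict with "img" (480x640x3 uint8, red, green, blue), "camera_matrix" (3x3 intrinsics, pixels), "D" ([k1, k2, p1, p2, k3] as OpenCV has them; the pictures are not rectified), "rvec" (rotation vector, rad) and "tvec" (3), from world to camera coordinates, as OpenCV has them. Camera axes: x right, y down, z forward; pixel columns grow to the right and rows downward; lengths in mm; the calibration is good to about 2 mm. A picture is of the moment at which its call begins. There is no depth.
- r.job_done(): hands the job in, once; it reports no verdict.
Trained networks look in a picture, given as the dict that the camera call returned (one of the last four; its "shot" number tells which), for a name from the list of things; names that differ only in an ending like _2 or _b are one class to them, and where a whole thing is asked for, a point or a joint stands for the part that bears it (a point fixed in the world has none). Each returns a list of dicts, best first, with "confidence" (0 to 1); they miss things now and then, are a little off and sometimes report something else, mostly with a low value. They report only what shows in the picture. A call takes as long as a camera call. They do not tell look-alikes from the thing itself.
- models.recognise(picture, name): "point" ([x, y, z] in mm, in world coordinates, good to about 4 mm: the middle of the surface that is visible of it).
The state is a dict: "clock": time; "q": joint angles; "qd": joint speeds; "joint_torque": joint torques, N m; "ee_pos": TCP position; "ee_rot": TCP orientation; "contact_force": force on the tool from outside, world axes, zero at the start; "wrist_torque": the same for the moment, N m; "opening": opening from 0.0 (shut) to 1.0 (fully open).
Only numpy, scipy, OpenCV 4.12 (cv2) and the standard library are available. Lean on these libraries where they do the work, as an engineer would, in place of code of your own. Each camera call takes 0.05 s, during which the arm holds its last target.

## Working session

There is one attempt and no reset: what is moved stays moved. The work goes in short steps, Python scripts to look and compute and a tool call to move; the robot and the scene stay as the last step left them, time stands still between calls to the robot, and variables do not carry over. Pictures are saved under pics/ and viewed, and the job is handed in when it is done.

Besides the shell and the picture viewer there is one more tool, called after "Request:" as name(argument=value, ...) on one line, values as JSON. apply_moves: Moves the arm, as the interface text tells. Its arguments: {"type":"object","properties":{"targets":{"type":"string"},"grip_force":{"type":"number"}},"required":["targets"]}

```bash
mkdir -p pics; ls; cat > h.py <<'E'
import numpy as np, cv2
from station import r, imaging, models
def shot(n,f):
    p=imaging.get_image(n); cv2.imwrite('pics/'+f,p['img'][:,:,::-1]); return p
def proj(p,X):
    return cv2.projectPoints(np.array(X,float).reshape(-1,1,3),p['rvec'],p['tvec'],p['camera_matrix'],p['D'])[0].reshape(-1,2)
def onplane(p,uv,z):
    u=cv2.undistortPoints(np.array(uv,float).reshape(-1,1,2),p['camera_matrix'],p['D']).reshape(-1,2)
    R=cv2.Rodrigues(np.array(p['rvec'],float))[0];t=np.array(p['tvec'],float).ravel();c=-R.T@t
    out=[]
    for a in u:
        d=R.T@np.array([a[0],a[1],1]);out.append(c+d*(z-c[2])/d[2])
    return np.array(out)
E
python3 - <<'E'
from h import *
np.set_printoptions(precision=1,suppress=True)
for n in ['scene','side','wrist']:
    p=shot(n,n+'0.png')
    for t in ['jig','bar_mid','bar_front','bar_rear','orange_stop','orange_hinge','orange_tab','orange_tip','blue_stop','blue_tab','blue_tip']:
        print(n,t,[(np.array(d['point']),round(d['confidence'],2)) for d in models.recognise(p,t)[:3]])
s=r.sense();print(s,r.tip_extent)
E
```

```text
pics
scene jig [(array([606.5, -63.2,   9.4]), 0.85)]
scene bar_mid [(array([772.2, 199.1,  16. ]), 0.97), (array([ 563.6, -166.4,   32.7]), 0.58)]
scene bar_front [(array([775.5, 198.8,  18.5]), 0.93), (array([ 559.3, -167.9,   31.3]), 0.92), (array([606.4, 110.4,  56. ]), 0.62)]
scene bar_rear [(array([769.4, 200.1,  25.2]), 0.86), (array([ 561.4, -168.9,   31.4]), 0.82)]
scene orange_stop [(array([607.6,  15.2,  51.5]), 0.91)]
scene orange_hinge [(array([607.8,  14.6,  52.2]), 0.61)]
scene orange_tab [(array([607.2,  13.7,  99.3]), 0.58), (array([342.6, 408.7,  10.9]), 0.2)]
scene orange_tip [(array([604.9,  12.2,  97.3]), 0.83)]
scene blue_stop [(array([606.1, 109.8,  51.6]), 0.82)]
scene blue_tab [(array([600.8, 111.3,  99.3]), 0.78), (array([606.7,   7.6,  98.4]), 0.45)]
scene blue_tip [(array([605.4, 107.1,  99.1]), 0.59)]
side jig [(array([563. , -57.1,  10.9]), 0.73)]
side bar_mid [(array([761.4, 199.1,  18.9]), 0.86), (array([ 557.8, -171.9,   30.1]), 0.74), (array([ 293. , -269.9,   22.8]), 0.59)]
side bar_front [(array([ 556.9, -171.7,   31.8]), 0.95), (array([591.4, 104.
[... 455 characters left out ...]
 80.1]), 0.58)]
side blue_tab [(array([589.7, 108. ,  92.1]), 0.75)]
side blue_tip [(array([592.5, 110.5,  93.2]), 0.48)]
wrist jig []
wrist bar_mid []
wrist bar_front []
wrist bar_rear []
wrist orange_stop []
wrist orange_hinge []
wrist orange_tab []
wrist orange_tip []
wrist blue_stop []
wrist blue_tab []
wrist blue_tip []
{'clock': 1.8, 'q': array([ 1.5,  0.3,  0.1, -0. , -1.4, -0.3]), 'qd': array([ 0.,  0., -0.,  0., -0.,  0.]), 'joint_torque': array([  0. , -38.6,  23.8,   5.4,  -0. ,   0. ]), 'ee_pos': array([166.1, 524.3, 242.3]), 'ee_rot': array([ 1.9, -2.5,  0. ]), 'contact_force': array([-0.2,  0.1,  0.7]), 'wrist_torque': array([ 0., -0.,  0.]), 'opening': 0.9968808147406905} 11.0
```

View pics/scene0.png

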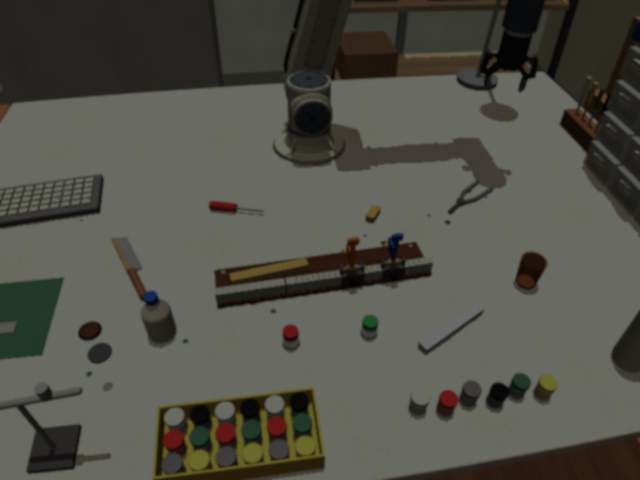

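View pics/side0.png

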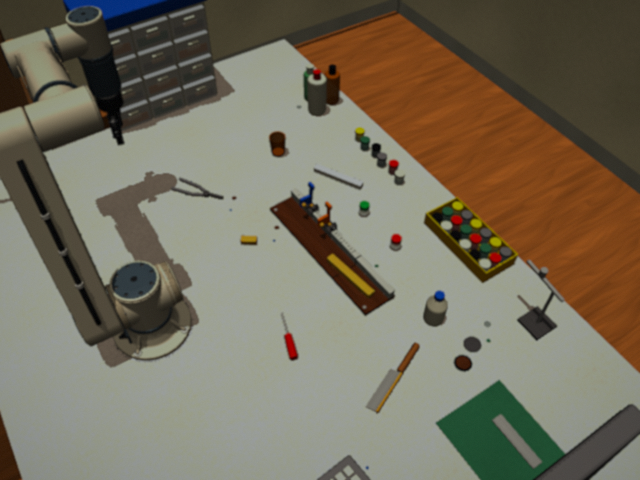

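The scene camera shows the jig at about (215-430, 245-300). The bar is at (270, 270), the orange flag at (352, 250) and the blue flag at (395, 245), so orange comes first on the bar's path. I'll zoom in and move the wrist camera over the jig.

```bash
python3 - <<'E'
import cv2
a=cv2.imread('pics/scene0.png')[225:315,200:445]; cv2.imwrite('pics/s1.png',cv2.resize(a,(784,288),interpolation=cv2.INTER_CUBIC))
a=cv2.imread('pics/side0.png')[170:320,255:410]; cv2.imwrite('pics/s2.png',cv2.resize(a,(620,600),interpolation=cv2.INTER_CUBIC))
E
python3 - <<'E'
from h import *
from scipy.spatial.transform import Rotation as R
s=r.sense(); print(R.from_rotvec(s['ee_rot']).as_matrix().round(3))
p=imaging.get_image('wrist');Rc=cv2.Rodrigues(np.array(p['rvec'],float))[0]
print('cam',-Rc.T@np.array(p['tvec']).ravel(), 'fwd',Rc[2],p['camera_matrix'])
print(s['q'])
E
```

```text
[[-0.302 -0.953 -0.   ]
 [-0.953  0.302 -0.   ]
 [ 0.     0.    -1.   ]]
cam [230.10280826 506.47218198 372.85820077] fwd [-0.25377495  0.08054718 -0.96390374] [[368.79613396   0.         325.44547649]
 [  0.         368.79613396 236.54092976]
 [  0.           0.           1.        ]]
[ 1.54860847e+00  2.55104469e-01  1.08221220e-01 -1.05143232e-05
 -1.42392263e+00 -2.84608616e-01]
```

View pics/s1.png

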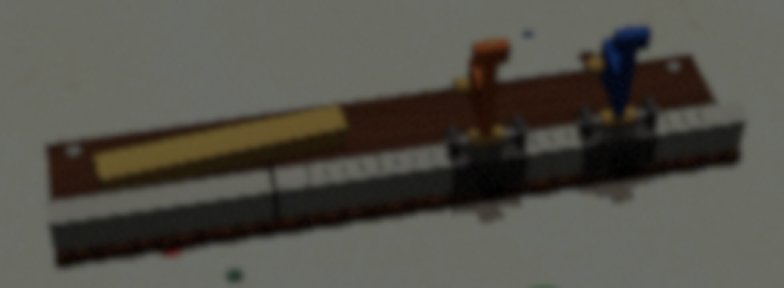

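View pics/s2.png

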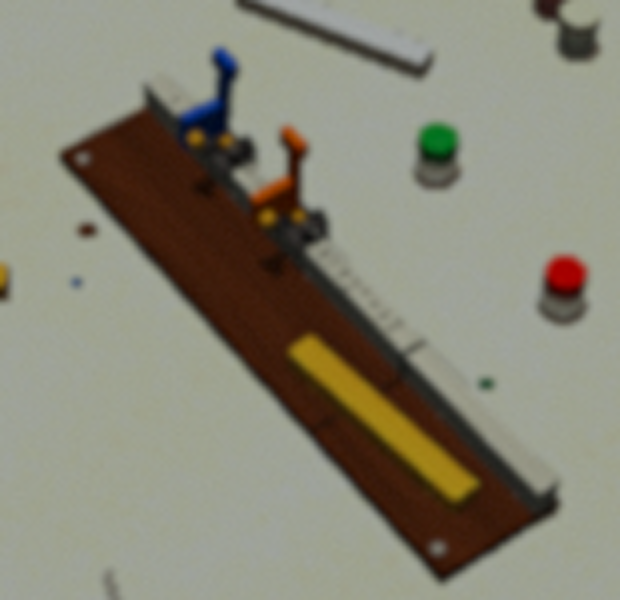

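```bash
cat > jig.py <<'E'
from h import *
from scipy.optimize import least_squares
sc=lambda u:(200+(u[0]+.5)/3.2-.5,225+(u[1]+.5)/3.2-.5)
sd=lambda u:(255+(u[0]+.5)/4-.5,170+(u[1]+.5)/4-.5)
E
python3 - <<'E'
from jig import *
np.set_printoptions(precision=1,suppress=True)
P={n:imaging.get_image(n) for n in ['scene','side']}
obs=[('scene',sc((47,147)),(-50,-250,12)),('scene',sc((690,56)),(-50,250,12)),('side',sd((62,155)),(-50,250,12)),('side',sd((443,578)),(-50,-250,12)),
('scene',sc((744,119)),(55,250,42)),('scene',sc((52,222)),(55,-250,42)),('side',sd((556,483)),(55,-250,42)),('side',sd((157,73)),(55,250,42))]
for c,uv,X in obs: print(c,X,onplane(P[c],uv,X[2]))
def w(q,X):
    c,s=np.cos(q[2]),np.sin(q[2]); return np.array([q[0]+c*X[0]-s*X[1],q[1]+s*X[0]+c*X[1],X[2]])
f=lambda q:np.concatenate([proj(P[c],w(q,X))[0]-uv for c,uv,X in obs])
s=least_squares(f,[590,-60,0],loss='soft_l1',x_scale=[10,10,.1]);print(s.x,s.x[2],s.fun.reshape(-1,2))
np.save('q0.npy',s.x)
# bar top corners (z=32)
print('bar', onplane(P['side'],[sd(u) for u in [(288,348),(312,335),(481,485),(462,497)]],[32][0]))
print('bar', onplane(P['scene'],[sc(u) for u in [(94,153),(341,105),(347,124),(100,178)]],32))
E
```

```text
scene (-50, -250, 12) [[ 531.3 -294.    12. ]]
scene (-50, 250, 12) [[503.2 199.7  12. ]]
side (-50, 250, 12) [[495.2 195.5  12. ]]
side (-50, -250, 12) [[ 522.7 -298.3   12. ]]
scene (55, 250, 42) [[603.3 206.4  42. ]]
scene (55, -250, 42) [[ 631.1 -286.6   42. ]]
side (55, -250, 42) [[ 623.9 -291.    42. ]]
side (55, 250, 42) [[593.5 208.   42. ]]
[560.3 -44.3   0.1] 0.05641925077354035 [[-1.2 -2. ]
 [ 0.3 -2. ]
 [-0.8 -1.5]
 [ 0.2 -0.7]
 [ 0.5 -0.8]
 [-2.  -0.4]
 [ 1.5 -0.9]
 [ 1.9 -1. ]]
bar [[ 533.4  -80.7   32. ]
 [ 555.3  -80.    32. ]
 [ 582.5 -258.6   32. ]
 [ 565.  -259.7   32. ]]
bar [[ 561.3 -258.3   32. ]
 [ 538.1  -78.6   32. ]
 [ 558.   -76.9   32. ]
 [ 586.  -254.6   32. ]]
```

```bash
cat > go.py <<'E'
from h import *
import sys
from scipy.spatial.transform import Rotation as Ro
np.set_printoptions(precision=4,suppress=True)
def go(X,xdir=None):
    s=r.sense();M=Ro.from_rotvec(s['ee_rot']).as_matrix()
    d=M.T@(np.array(X,float)-s['ee_pos'])/1000
    t=0
    if xdir is not None:
        v=M.T@np.array([*xdir,0]); t=np.degrees(np.arctan2(v[1],v[0]))
    print('pos',s['ee_pos'],'shift',d,'turn',round(t,2),'F',s['contact_force'],'t',round(s['clock'],2))
if __name__=='__main__':
    a=[float(x) for x in sys.argv[1:]]; go(a[:3],a[3:5] if len(a)>3 else None)
E
python3 go.py 595 -46 280 .056 -.998
```

```text
pos [166.0831 524.3358 242.2789] shift [ 0.4142 -0.5811 -0.0377] turn -20.79 F [-0.1531  1.0248  0.2569] t 1.95
```

Request:
apply_moves(targets="0.414 -0.581 -0.038 -7 0; 0.414 -0.581 -0.038 -14 0; 0.414 -0.581 -0.038 -20.8 0; 0.414 -0.581 -0.038 -20.8 0; 0.414 -0.581 -0.038 -20.8 0", grip_force=30)

```text
clock: 2.37
ee_pos: [291.8, 356.4, 253.7]
ee_rot: [-2.284, 2.156, 0.0]
contact_force: [1.2, 0.2, 0.2]
opening: 0.3
```

```bash
python3 go.py 595 -46 280 .056 -.998
```

```text
pos [291.8071 356.39   253.6919] shift [ 0.4192 -0.2795 -0.0264] turn 0.09 F [1.1896 0.2183 0.1924] t 2.37
```

Request:
apply_moves(targets="0.419 -0.279 -0.026 0 0; 0.419 -0.279 -0.026 0 0; 0.419 -0.279 -0.026 0 0; 0.419 -0.279 -0.026 0 0; 0.419 -0.279 -0.026 0 0")

```text
clock: 2.78
ee_pos: [416.8, 189.9, 264.7]
ee_rot: [-2.284, 2.155, 0.0]
contact_force: [1.0, 1.1, 0.5]
opening: 0.0
```

```bash
python3 go.py 595 -46 280 .056 -.998
```

```text
pos [416.8069 189.8691 264.6742] shift [ 0.2458 -0.1642 -0.0154] turn 0.11 F [0.9586 1.0663 0.5476] t 2.78
```

Request:
apply_moves(targets="0.246 -0.164 -0.015 0 0; 0.246 -0.164 -0.015 0 0; 0.246 -0.164 -0.015 0 0; 0.246 -0.164 -0.015 0 0; 0.246 -0.164 -0.015 0 0")

```text
clock: 3.2
ee_pos: [541.9, 23.3, 275.3]
ee_rot: [-2.283, 2.155, -0.0]
contact_force: [1.8, 0.1, -0.5]
opening: 0.0
```

Request:
apply_moves(targets="0.075 -0.05 -0.005 0 0; 0.075 -0.05 -0.005 0 0; 0.075 -0.05 -0.005 0 0; 0.075 -0.05 -0.005 0 0; 0.075 -0.05 -0.005 0 0")

```text
clock: 3.62
ee_pos: [596.2, -49.1, 279.6]
ee_rot: [-2.282, 2.157, 0.001]
contact_force: [-0.8, 1.3, -0.6]
opening: -0.004
```

```bash
python3 go.py 595 -46 280 .056 -.998; python3 - <<'E'
from h import *
np.set_printoptions(precision=1,suppress=True)
p=shot('wrist','w1.png')
q=np.load('q0.npy')
for t in ['bar_mid','bar_front','bar_rear','orange_stop','orange_hinge','orange_tab','orange_tip','blue_stop','blue_tab','blue_tip']:
    print(t,[(np.array(d['point']),round(d['confidence'],2)) for d in models.recognise(p,t)[:3]])
s=r.sense();print(s['contact_force'],s['opening'],r.tip_extent)
E
```

```text
pos [596.1902 -49.0705 279.631 ] shift [-0.0031  0.001  -0.0004] turn 0.02 F [-0.7687  1.2771 -0.5896] t 3.62
bar_mid [(array([ 562.9, -166.3,   29.5]), 0.79), (array([751.1, 225.4,  20. ]), 0.72)]
bar_front [(array([747.6, 225.7,  22.1]), 0.7), (array([ 561.6, -163.7,   30.2]), 0.59)]
bar_rear [(array([ 562.4, -171.6,   30. ]), 0.92), (array([745.2, 223.7,  19.2]), 0.67)]
orange_stop [(array([603.2,  10.1,  61.1]), 0.65), (array([597.6,  11.3,  99.2]), 0.15)]
orange_hinge [(array([602.1,   9.3,  63. ]), 0.94), (array([740.8,  25.6,  42.8]), 0.24)]
orange_tab [(array([599.9,  12.1,  98.8]), 0.69)]
orange_tip [(array([597.1,  12.4,  98.1]), 0.94)]
blue_stop [(array([600.2, 104. ,  70.2]), 0.59), (array([391. , 330.5,   9. ]), 0.39)]
blue_tab [(array([587.5, 104. ,  95.4]), 0.98)]
blue_tip [(array([593.5, 108.8,  95.3]), 0.88), (array([742.5,  27.8,  39.6]), 0.2)]
[-0.2 -0.3 -0.6] 0.0017744280351952323 11.0
```

View pics/w1.png

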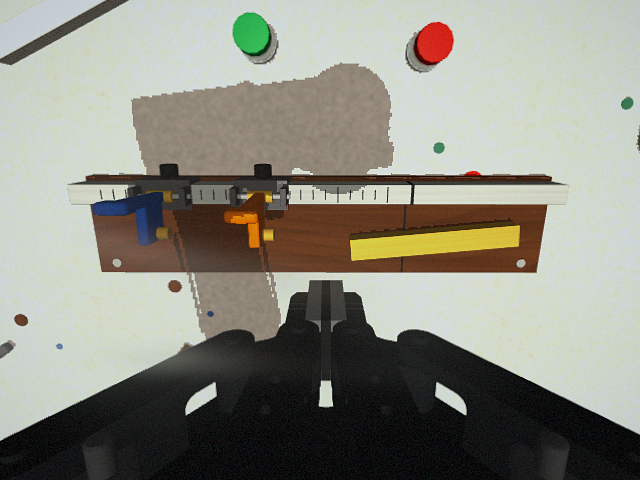

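The wrist view shows all of the jig:
- **Bed:** front corners at (103,272) and (537,272).
- **Fence:** top face from (68,184) to (568,204).
- **Bar:** top face corners at (350,237), (519,221), (519,245) and (351,261).
- **Orange flag:** up, with its arm at (265,205).

I'll refine the jig pose from these.

```bash
python3 - <<'E'
from h import *
from scipy.optimize import least_squares
np.set_printoptions(precision=1,suppress=True)
im=cv2.imread('pics/w1.png')
cv2.imwrite('pics/w1z.png',cv2.resize(im[155:285,60:360],(800,347),interpolation=cv2.INTER_CUBIC))
p=imaging.get_image('wrist')
obs=[((103,272),(-50,250,12)),((537,272),(-50,-250,12)),((68,184),(55,250,42)),((568,184),(55,-250,42)),((70,204),(35,250,42)),((567,204.5),(35,-250,42))]
def w(q,X):
    c,s=np.cos(q[2]),np.sin(q[2]); return np.array([q[0]+c*X[0]-s*X[1],q[1]+s*X[0]+c*X[1],X[2]])
f=lambda q:np.concatenate([proj(p,w(q,X))[0]-uv for uv,X in obs])
s=least_squares(f,[560,-45,.056],x_scale=[10,10,.1]);print(s.x,s.x[2],s.fun.reshape(-1,2));q=s.x
np.save('q1.npy',q)
for uv,X in obs: print(X,onplane(p,uv,X[2]))
B=onplane(p,[(350,237),(519,221),(519,245),(351,261)],32);print(B)
c,sn=np.cos(q[2]),np.sin(q[2])
J=(B[:,:2]-q[:2])@np.array([[c,-sn],[sn,c]]);print('bar in jig',J)
E
```

```text
[560.4 -40.4   0.1] 0.06035691321824888 [[-1.5  0.5]
 [ 0.4  0.6]
 [-1.4  0.2]
 [ 2.3  0.1]
 [ 0.3  0. ]
 [-0.3 -0.4]]
(-50, 250, 12) [[496.1 204.4  12. ]]
(-50, -250, 12) [[ 526.3 -292.4   12. ]]
(55, 250, 42) [[600.4 211.   42. ]]
(55, -250, 42) [[ 630.4 -284.4   42. ]]
(35, 250, 42) [[580.3 211.6  42. ]]
(35, -250, 42) [[ 610.  -288.2   42. ]]
[[ 560.2  -73.8   32. ]
 [ 588.3 -249.3   32. ]
 [ 562.3 -254.5   32. ]
 [ 533.4  -77.    32. ]]
bar in jig [[  -2.2  -33.3]
 [  15.3 -210.2]
 [ -11.  -213.8]
 [ -29.2  -34.9]]
```

View pics/w1z.png

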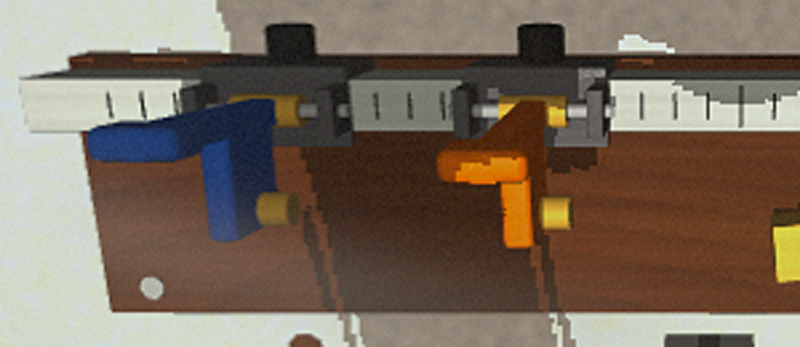

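```bash
python3 - <<'E'
from jig import *
np.set_printoptions(precision=2,suppress=True)
q=np.load('q1.npy')
P={n:imaging.get_image(n) for n in ['wrist','scene','side']}
def w(X):
    c,s=np.cos(q[2]),np.sin(q[2]); return np.array([q[0]+c*X[0]-s*X[1],q[1]+s*X[0]+c*X[1],X[2]])
def fl(y,th,L=79): return w((45-L*np.cos(th),y,54+L*np.sin(th)))
for nm,o in {'orange':{'wrist':(60+483/2.667,155+165/2.667),'scene':sc((491,47)),'side':sd((292,140))},'blue':{'wrist':(60+135/2.667,155+144/2.667),'scene':sc((632,37)),'side':sd((224,63))}}.items():
  for cams in (['wrist'],['scene'],['side'],['wrist','scene','side']):
    s=least_squares(lambda v:np.concatenate([proj(P[c],fl(*v))[0]-o[c] for c in cams]),[50,1.5],x_scale=[10,.1],loss='soft_l1');print(nm,cams,s.x,s.fun,fl(*s.x))
# carriage middle from ears at z=62, jig x ~ 40
c,sn=np.cos(q[2]),np.sin(q[2])
for u in [(460,110),(599,105),(500,112),(566,112),(535,110)]:
    W=onplane(P['wrist'],[(60+u[0]/2.667,155+u[1]/2.667)],54)[0]
    print(u,np.array([[c,sn],[-sn,c]])@(W[:2]-q[:2]))
E
```

```text
orange ['wrist'] [57.49  1.53] [-0.  0.] [598.57  19.5  132.93]
orange ['scene'] [53.7   1.52] [0. 0.] [597.84  15.65 132.89]
orange ['side'] [55.2   1.53] [0. 0.] [599.01  17.23 132.94]
orange ['wrist', 'scene', 'side'] [57.15  1.53] [ 0.45  0.02  1.67  0.06 -0.47 -0.34] [598.57  19.15 132.93]
blue ['wrist'] [156.54   1.61] [ 0. -0.] [598.68 118.73 132.95]
blue ['scene'] [149.93   1.64] [-0. -0.] [601.35 112.27 132.84]
blue ['side'] [150.14   1.6 ] [0. 0.] [598.77 112.33 132.96]
blue ['wrist', 'scene', 'side'] [156.02   1.61] [ 0.66 -0.22  2.36 -1.06 -0.99 -1.17] [598.88 118.23 132.94]
(460, 110) [45.08 83.23]
(599, 105) [46.93 32.42]
(500, 112) [44.35 68.67]
(566, 112) [44.36 44.56]
(535, 110) [45.09 55.85]
```

```bash
cat > jw.py <<'E'
from go import *
q=np.load('q1.npy')
def w(X):
    c,s=np.cos(q[2]),np.sin(q[2]); return np.array([q[0]+c*X[0]-s*X[1],q[1]+s*X[0]+c*X[1],X[2]])
def inv(W):
    c,s=np.cos(q[2]),np.sin(q[2]); d=np.array(W[:2])-q[:2]; return np.array([c*d[0]+s*d[1],-s*d[0]+c*d[1],W[2]])
if __name__=='__main__':
    s=r.sense();a=[float(x) for x in sys.argv[1:]]
    f=inv(q[:2].tolist()+[0]); 
    F=s['contact_force'];c,sn=np.cos(q[2]),np.sin(q[2])
    print('jig pos',inv(s['ee_pos']),'jigF',np.array([c*F[0]+sn*F[1],-sn*F[0]+c*F[1],F[2]]))
    go(w(a),(np.sin(q[2]),-np.cos(q[2])))
E
python3 jw.py 85 57 129
```

```text
jig pos [ 35.1939 -10.4226 280.2218] jigF [-0.7237 -0.2404 -0.273 ]
pos [596.1395 -48.6885 280.2218] shift [-0.0674 -0.0494  0.1514] turn -0.14 F [-0.7079 -0.2836 -0.273 ] t 4.37
```

Request:
apply_moves(targets="-0.034 -0.025 0 -0.14 0; -0.067 -0.049 0.02 -0.14 0; -0.067 -0.049 0.06 -0.14 0; -0.067 -0.049 0.095 -0.14 0; -0.067 -0.049 0.125 -0.14 0")

```text
clock: 4.78
ee_pos: [640.7, 22.1, 152.3]
ee_rot: [-2.288, 2.152, 0.003]
contact_force: [0.1, -0.3, 0.5]
opening: -0.001
```

```bash
python3 jw.py 85 57 129
```

```text
jig pos [ 83.937   57.5344 152.2545] jigF [ 0.1234 -0.258   0.4734]
pos [640.6947  22.0849 152.2545] shift [ 0.0006 -0.0011  0.0233] turn 0.05 F [ 0.1387 -0.2501  0.4734] t 4.78
```

Request:
apply_moves(targets="0.0005 -0.001 0.012 0 0; 0.0005 -0.001 0.023 0 0; 0.0005 0.008 0.023 0 0; 0.0005 0.008 0.023 0 0; 0.0005 0.008 0.023 0 0")

```text
clock: 5.2
ee_pos: [633.4, 21.0, 130.5]
ee_rot: [-2.287, 2.151, 0.0]
contact_force: [1.2, -0.1, 0.2]
opening: 0.004
```

```bash
python3 - <<'E'
from jw import *
shot('wrist','w2.png')
import math
for th in [88,75,60,45,30,15,0,-3]:
    t=math.radians(th); P=(45-79*math.cos(t)+5*math.sin(t)+11, 54+79*math.sin(t)+5*math.cos(t)+11)
    print(th,np.round(P,1))
E
python3 jw.py 61 57 129
```

```text
88 [ 58.2 144.1]
75 [ 40.4 142.6]
60 [ 20.8 135.9]
45 [  3.7 124.4]
30 [ -9.9 108.8]
15 [-19.   90.3]
0 [-23.  70.]
-3 [-23.2  65.9]
jig pos [ 76.8507  56.976  130.5895] jigF [ 0.0715 -0.4305  0.0226]
pos [633.655   21.1    130.5895] shift [-0.      0.0159  0.0016] turn 0.06 F [ 0.0974 -0.4254  0.0226] t 5.25
```

View pics/w2.png

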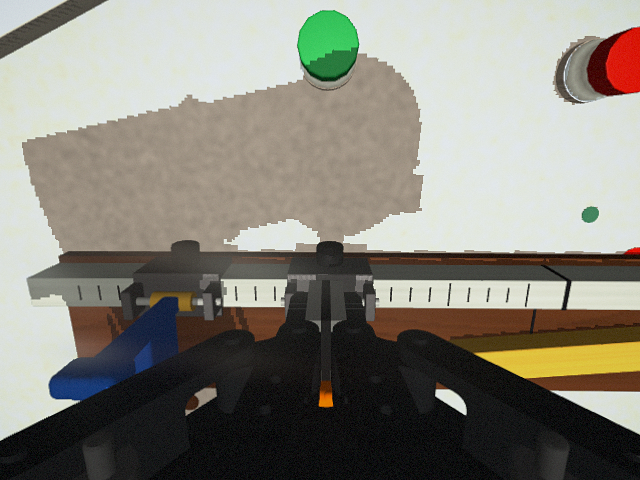

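Request:
apply_moves(targets="0 0.01 -0.002 0 0; 0 0.018 -0.004 0 0; 0 0.027 -0.008 0 0; 0 0.036 -0.008 0 0; 0 0.046 -0.006 0 0")

```text
clock: 5.67
ee_pos: [588.4, 18.4, 138.2]
ee_rot: [-2.285, 2.148, -0.004]
contact_force: [2.2, 0.2, -0.8]
opening: -0.0
```

```bash
python3 jw.py 3.7 57 124.4
```

```text
jig pos [ 31.5496  56.9853 138.1861] jigF [ 2.2587  0.0986 -0.8195]
pos [588.4358  18.3767 138.1861] shift [-0.      0.0279  0.0136] turn 0.07 F [ 2.2486  0.2347 -0.8195] t 5.67
```

Request:
apply_moves(targets="0 0.0105 0.002 0 0; 0 0.0195 0.0075 0 0; 0 0.0275 0.0135 0 0; 0 0.035 0.021 0 0; 0 0.0415 0.029 0 0")

```text
clock: 6.08
ee_pos: [547.3, 15.9, 110.3]
ee_rot: [-2.283, 2.146, -0.007]
contact_force: [0.6, -0.1, 1.6]
opening: 0.003
```

```bash
python3 jw.py -23 57 70
```

```text
jig pos [ -9.6745  57.0381 110.3409] jigF [ 0.5994 -0.1485  1.5995]
pos [547.2836  15.9428 110.3409] shift [0.0001 0.0137 0.0402] turn 0.09 F [ 0.6073 -0.1121  1.5995] t 6.08
```

Request:
apply_moves(targets="0 0.0055 0.0105 0 0; 0 0.0095 0.0205 0 0; 0 0.012 0.029 0 0; 0 0.013 0.0345 0 0; 0 0.013 0.037 0 0")

```text
clock: 6.5
ee_pos: [534.1, 15.2, 72.9]
ee_rot: [-2.284, 2.147, -0.006]
contact_force: [-0.5, 0.8, 1.1]
opening: 0.002
```

```bash
python3 jw.py -23 57 67; python3 -c "
from h import *
shot('wrist','w3.png')"
```

```text
jig pos [-22.8653  57.0847  72.8519] jigF [-0.4128  0.811   1.059 ]
pos [534.1139  15.1937  72.8519] shift [0.0001 0.0002 0.0059] turn 0.09 F [-0.461   0.7846  1.059 ] t 6.5
```

View pics/w3.png

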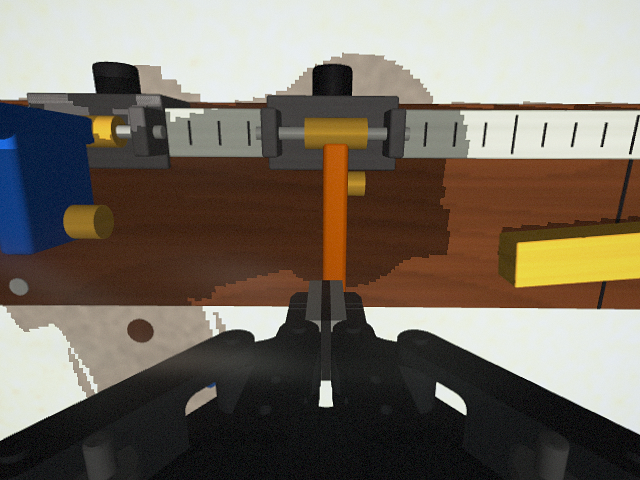

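Flag almost level. I'll press it down slowly until the end stop shows in the force.

Request:
apply_moves(targets="0 0 0.001 0 0; 0 0 0.002 0 0; 0 0 0.003 0 0; 0 0 0.004 0 0; 0 0 0.004 0 0")

```text
clock: 6.97
ee_pos: [534.4, 15.1, 69.1]
ee_rot: [-2.284, 2.147, -0.007]
contact_force: [-3.1, 0.1, 5.2]
opening: 0.0
```

Request:
apply_moves(targets="0 0 0.001 0 0; 0 0 0.002 0 0; 0 0 0.002 0 0; 0 0 0.003 0 0; 0 0 0.003 0 0")

```text
clock: 7.38
ee_pos: [534.5, 15.0, 67.7]
ee_rot: [-2.284, 2.146, -0.008]
contact_force: [-6.0, 0.8, 13.0]
opening: -0.003
```

Request:
apply_moves(targets="0 0 -0.01 0 0; 0 0 -0.03 0 0; 0 0 -0.06 0 0; 0 0 -0.06 0 0; 0 0 -0.06 0 0")

```text
clock: 7.8
ee_pos: [535.4, 15.3, 129.5]
ee_rot: [-2.282, 2.143, -0.012]
contact_force: [-0.5, -0.6, -0.6]
opening: -0.0
```

```bash
python3 - <<'E'
from jw import *
p=shot('wrist','w4.png')
for t in ['orange_tab','orange_tip']: print(t,[(np.array(d['point']),inv(d['point']),round(d['confidence'],2)) for d in models.recognise(p,t)[:2]])
shot('side','sd4.png')
a=cv2.imread('pics/sd4.png')[170:320,255:410]; cv2.imwrite('pics/sd4z.png',cv2.resize(a,(620,600),interpolation=cv2.INTER_CUBIC))
E
python3 jw.py -46 -105 127
```

```text
orange_tab [(array([557.8,  11.8,  58.4]), array([ 0.5729, 52.2685, 58.4   ]), 0.83)]
orange_tip [(array([553.6,  12.9,  58. ]), array([-3.5531, 53.6198, 58.    ]), 0.69)]
jig pos [-23.673   56.7121 126.605 ] jigF [0.613  0.4641 0.1409]
pos [533.3302  14.7731 126.605 ] shift [ 0.1617  0.0226 -0.0007] turn 0.11 F [0.5839 0.5002 0.1409] t 8.0
```

View pics/w4.png

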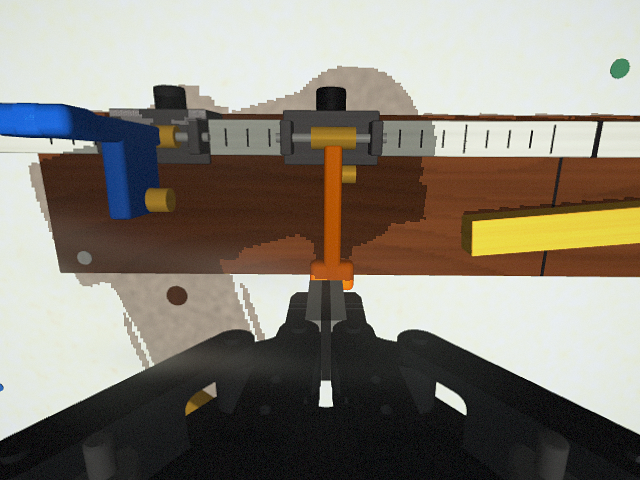

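View pics/sd4z.png

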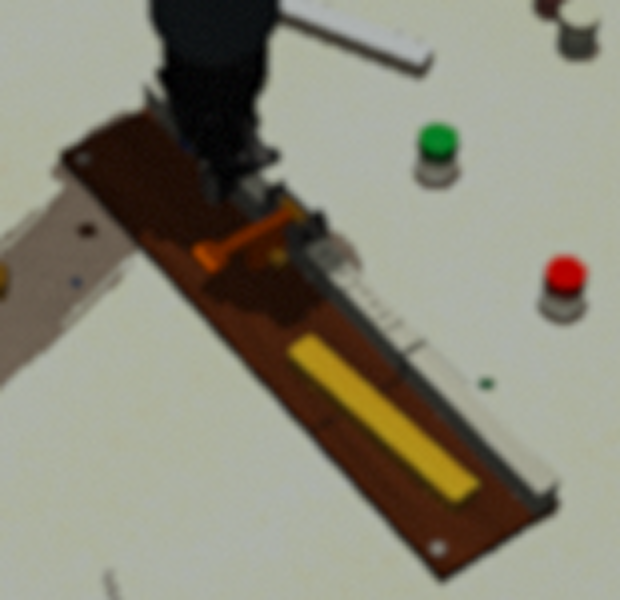

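The orange flag is level, with its tab at (332,270) in w4, and blue is still up. Next I go to the near side of the bar.

Request:
apply_moves(targets="0.04 0.006 0 0 0; 0.08 0.012 0 0 0; 0.12 0.018 0 0 0; 0.161 0.026 0.02 0.1 0; 0.161 0.026 0.055 0.1 0")

```text
clock: 8.42
ee_pos: [519.9, -152.6, 74.0]
ee_rot: [-2.278, 2.15, -0.018]
contact_force: [1.3, 1.3, -0.3]
opening: -0.001
```

```bash
python3 jw.py -48 -105 31; python3 -c "
from h import *
shot('wrist','w5.png')"
```

```text
jig pos [ -47.1684 -109.5048   74.0309] jigF [ 1.3598  1.1834 -0.2815]
pos [ 519.9039 -152.5584   74.0309] shift [-0.0046  0.0015  0.043 ] turn -0.15 F [ 1.286   1.2633 -0.2815] t 8.42
```

View pics/w5.png

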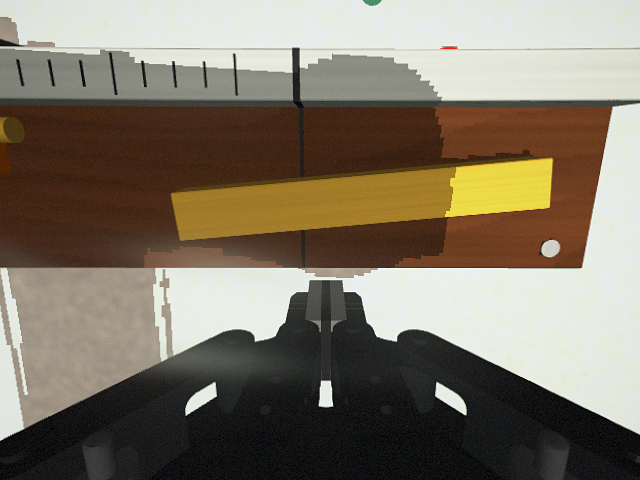

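Request:
apply_moves(targets="-0.004 0.001 0.02 0 0; -0.004 0.001 0.035 0 0; -0.004 0.001 0.043 0 0; -0.004 0.001 0.043 0 0; -0.004 -0.003 0.043 0 0")

```text
clock: 8.88
ee_pos: [511.0, -145.7, 22.5]
ee_rot: [2.278, -2.154, -0.017]
contact_force: [-27.1, 2.6, 38.0]
opening: -0.003
```

```bash
python3 jw.py -9 -105 31
```

```text
jig pos [ -55.6042 -102.0923   22.475 ] jigF [-26.8527   4.2421  37.9664]
pos [ 511.0363 -145.6683   22.475 ] shift [ 0.0027 -0.0465 -0.0091] turn -0.26 F [-27.0597   2.6146  37.9664] t 8.88
```

Request:
apply_moves(targets="0 0 -0.01 0 0; 0 0 -0.02 0 0; 0 0 -0.02 0 0; 0 0 -0.02 0 0; 0 0 -0.02 0 0")

```text
clock: 9.3
ee_pos: [511.3, -145.5, 42.0]
ee_rot: [2.278, -2.154, -0.017]
contact_force: [0.5, 0.7, 0.0]
opening: 0.002
```

```bash
python3 jw.py -48 -105 42; python3 -c "
from h import *
shot('wrist','w6.png');shot('side','sd6.png');print(r.sense()['q'],r.sense()['qd'],r.sense()['ee_pos'])
a=cv2.imread('pics/sd6.png')[170:320,255:410]; cv2.imwrite('pics/sd6z.png',cv2.resize(a,(620,600),interpolation=cv2.INTER_CUBIC))"
```

```text
jig pos [ -55.3013 -101.8938   42.0457] jigF [0.4951 0.6251 0.0444]
pos [ 511.3267 -145.4519   42.0457] shift [ 0.0031 -0.0073 -0.0001] turn -0.26 F [0.4565 0.6538 0.0444] t 9.3
[ 0.01526937  0.37756076 -0.26113679 -0.00363212 -0.94546181  1.61350101] [-0.00074081 -0.00058064 -0.00131647  0.00301005 -0.00218705  0.0001298 ] [ 511.00723607 -145.57957796   41.7709361 ]
```

View pics/w6.png

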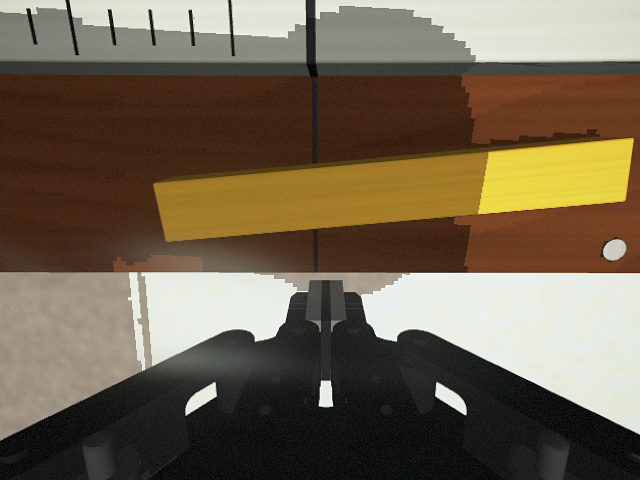

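View pics/sd6z.png

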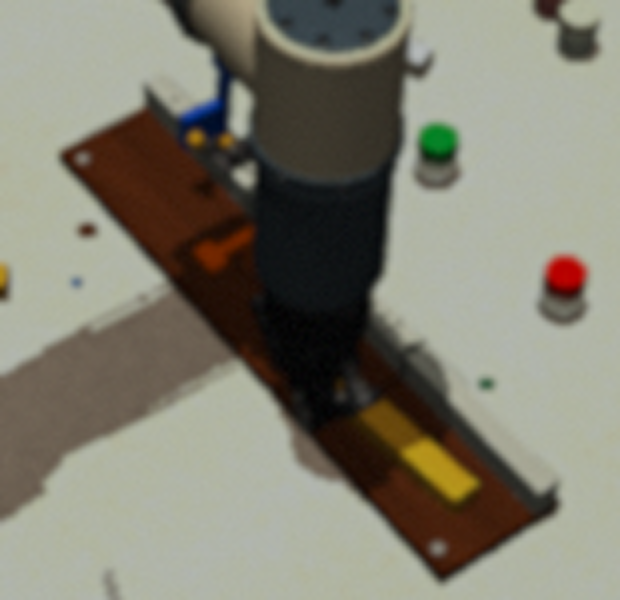

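Request:
apply_moves(targets="0.003 0 0.006 0 0; 0.003 0 0.011 0 0; 0.003 -0.008 0.011 0 0; 0.003 -0.016 0.011 0 0; 0.003 -0.016 0.011 0 0")

```text
clock: 9.82
ee_pos: [529.0, -147.7, 30.4]
ee_rot: [2.278, -2.153, -0.016]
contact_force: [0.9, 0.2, 0.8]
opening: -0.0
```

Request:
apply_moves(targets="0 -0.004 0 0 0; 0 -0.008 0 0 0; 0 -0.012 0 0 0; 0 -0.012 0 0 0; 0 -0.012 0 0 0")

```text
clock: 10.23
ee_pos: [541.3, -147.0, 30.3]
ee_rot: [2.278, -2.153, -0.016]
contact_force: [0.8, 0.0, -0.2]
opening: -0.001
```

```bash
python3 jw.py -3 -105 31; python3 -c "
from h import *
shot('wrist','w7.png')"
```

```text
jig pos [ -25.4704 -105.2907   30.3452] jigF [ 0.8133 -0.0098 -0.2441]
pos [ 541.3082 -147.0432   30.3452] shift [-0.0004 -0.0225 -0.0009] turn -0.22 F [ 0.8124  0.0393 -0.2441] t 10.23
```

View pics/w7.png

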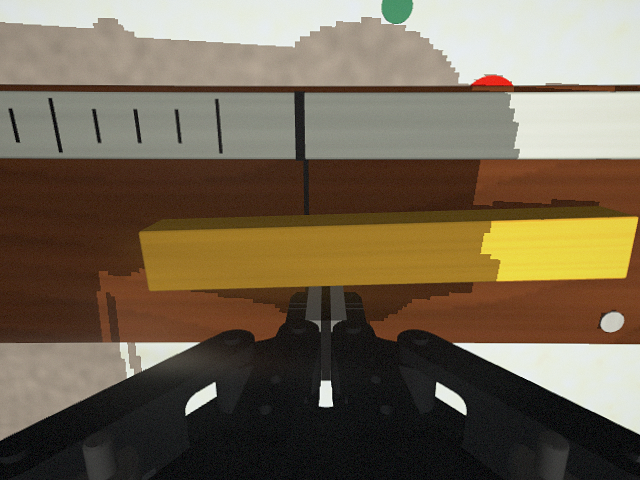

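Request:
apply_moves(targets="0 -0.004 0 0 0; 0 -0.008 0 0 0; 0 -0.012 0 0 0; 0 -0.016 0 0 0; 0 -0.016 0 0 0")

```text
clock: 10.7
ee_pos: [558.0, -146.2, 30.2]
ee_rot: [2.279, -2.153, -0.015]
contact_force: [0.6, -0.3, -0.4]
opening: 0.001
```

```bash
python3 jw.py 0 -105 31; python3 -c "
from h import *
shot('wrist','w8.png')"
```

```text
jig pos [  -8.7058 -105.4116   30.1769] jigF [ 0.5752 -0.3755 -0.3678]
pos [ 558.0495 -146.1526   30.1769] shift [-0.0004 -0.0087 -0.0009] turn -0.21 F [ 0.5968 -0.3401 -0.3678] t 10.7
```

View pics/w8.png

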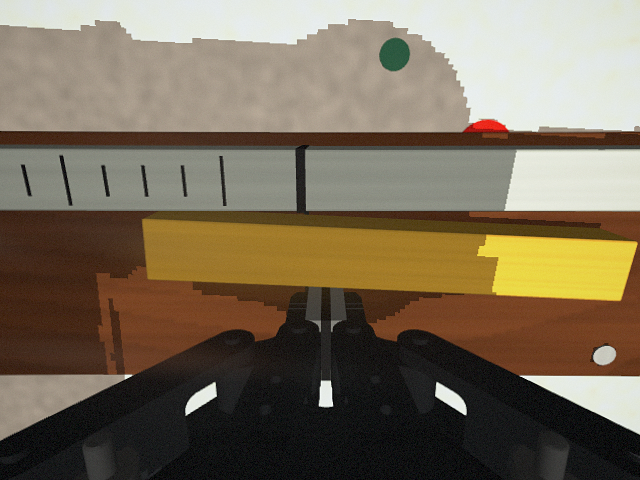

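Request:
apply_moves(targets="0 0.01 0 0 0; 0.03 0.012 0 0 0; 0.055 0.012 0 0 0; 0.055 0.012 0 0 0; 0.055 0.008 0 0 0")

```text
clock: 11.17
ee_pos: [552.5, -202.5, 30.0]
ee_rot: [2.276, -2.156, -0.015]
contact_force: [-0.3, -0.1, -0.8]
opening: 0.001
```

```bash
python3 jw.py 0 -160 31
```

```text
jig pos [ -17.6435 -161.3294   29.9794] jigF [-0.337  -0.0603 -0.7629]
pos [ 552.5011 -202.5077   29.9794] shift [-0.0014 -0.0176 -0.0012] turn -0.35 F [-0.3328 -0.0805 -0.7629] t 11.17
```

Request:
apply_moves(targets="0 -0.004 0 -0.3 0; 0 -0.008 0 -0.3 0; 0 -0.011 0 -0.3 0; 0 -0.013 0 -0.3 0; 0 -0.013 0 -0.3 0")

```text
clock: 11.58
ee_pos: [566.1, -201.3, 29.8]
ee_rot: [2.283, -2.149, -0.015]
contact_force: [0.1, 0.1, 0.0]
opening: 0.005
```

Request:
apply_moves(targets="0 -0.002 0 0 0; 0 -0.003 0 0 0; 0 -0.004 0 0 0; 0 -0.004 0 0 0; 0 -0.004 0 0 0")

```text
clock: 12.0
ee_pos: [569.4, -200.8, 29.5]
ee_rot: [2.283, -2.149, -0.017]
contact_force: [-3.9, 1.9, 2.3]
opening: 0.004
```

```bash
python3 jw.py 0 -160 31; python3 -c "
from h import *
shot('wrist','w9.png')"
```

```text
jig pos [  -0.6964 -160.6044   29.4628] jigF [-3.7791  2.115   2.2948]
pos [ 569.3736 -200.7618   29.4628] shift [-0.0006 -0.0007 -0.0015] turn -0.01 F [-3.8997  1.8832  2.2948] t 12.0
```

View pics/w9.png

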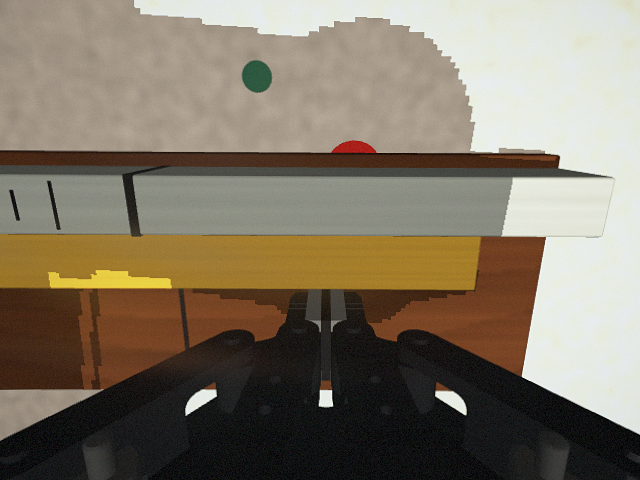

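```bash
python3 - <<'E'
from jw import *
p=imaging.get_image('wrist')
for uv in [(475.5,290),(481,237)]: print(inv(onplane(p,[uv],32)[0]))
E
python3 jw.py -16 -240 28
```

```text
[  10.8243 -214.1181   32.    ]
[  31.4135 -213.7439   32.    ]
jig pos [  -0.699  -160.612    29.4825] jigF [-2.9012  2.4872  1.8666]
pos [ 569.3714 -200.7695   29.4825] shift [0.0794 0.0153 0.0014] turn -0.01 F [-3.046   2.3077  1.8666] t 12.1
```

Request:
apply_moves(targets="0 0.008 0 0 0; 0.01 0.016 0 0 0; 0.045 0.016 0 0 0; 0.079 0.016 0 0 0; 0.079 0.016 0 0 0")

```text
clock: 12.52
ee_pos: [558.2, -286.2, 29.8]
ee_rot: [2.279, -2.153, -0.012]
contact_force: [0.1, -0.4, 0.6]
opening: -0.003
```

Request:
apply_moves(targets="0 0 0 0 0; 0 -0.012 0 0 0; 0 -0.024 0 0 0; 0 -0.034 0 0 0; 0 -0.034 0 0 0")

```text
clock: 12.93
ee_pos: [593.7, -284.3, 29.5]
ee_rot: [2.281, -2.152, -0.009]
contact_force: [-0.0, -0.8, 0.1]
opening: -0.001
```

```bash
python3 jw.py 19 -228 28; python3 -c "
from h import *
shot('wrist','w10.png')"
```

```text
jig pos [  18.5249 -245.4316   29.5296] jigF [-0.0645 -0.8378  0.1024]
pos [ 593.6767 -284.275    29.5296] shift [-0.0174 -0.0004  0.0015] turn -0.14 F [-0.0139 -0.8401  0.1024] t 12.93
```

View pics/w10.png

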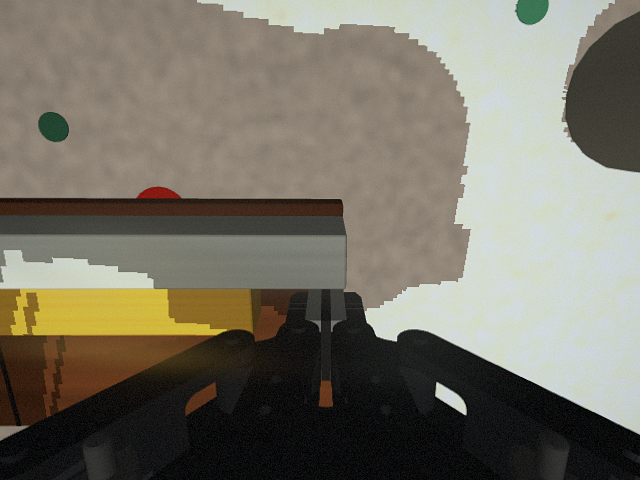

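Request:
apply_moves(targets="-0.008 0 0.001 -0.1 0; -0.016 0 0.001 -0.1 0; -0.025 0 0.001 -0.1 0; -0.034 0 0.001 -0.1 0; -0.042 0 0.001 -0.1 0")

```text
clock: 13.4
ee_pos: [589.8, -241.0, 28.6]
ee_rot: [2.282, -2.149, -0.011]
contact_force: [-0.7, -0.9, -0.8]
opening: 0.001
```

```bash
python3 jw.py 19 -160 28; python3 - <<'E'
from jw import *
p=imaging.get_image('wrist');cv2.imwrite('pics/w11.png',p['img'][:,:,::-1])
E
```

```text
jig pos [  17.2747 -201.9867   28.6   ] jigF [-0.7534 -0.9038 -0.7514]
pos [ 589.8082 -240.9847   28.6   ] shift [-0.042  -0.0017  0.0006] turn -0.02 F [-0.6975 -0.9476 -0.7514] t 13.4
```

View pics/w11.png

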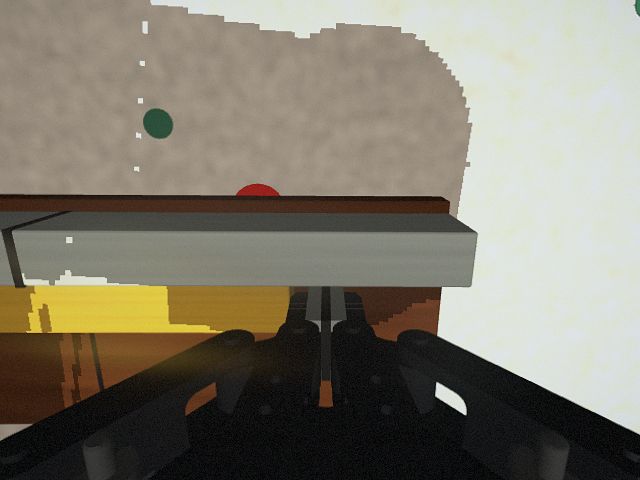

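Request:
apply_moves(targets="-0.008 -0.001 0 0 0; -0.016 -0.001 0 0 0; -0.024 -0.001 0 0 0; -0.030 -0.001 0 0 0; -0.034 -0.001 0 0 0")

```text
clock: 13.87
ee_pos: [589.0, -204.9, 28.8]
ee_rot: [2.284, -2.148, -0.011]
contact_force: [-0.4, -1.9, 1.1]
opening: 0.004
```

Request:
apply_moves(targets="0 0 0 0 0; 0 0 0 0 0; 0 0 0 0 0; 0 0 0 0 0; 0 0 0 0 0")

```text
clock: 14.28
ee_pos: [589.0, -205.1, 28.7]
ee_rot: [2.284, -2.149, -0.011]
contact_force: [0.0, -1.1, -0.5]
opening: 0.003
```

```bash
python3 jw.py 18 -150 28; python3 - <<'E'
from jw import *
p=imaging.get_image('wrist');cv2.imwrite('pics/w12.png',p['img'][:,:,::-1])
p=imaging.get_image('scene');cv2.imwrite('pics/s12.png',cv2.resize(p['img'][225:315,200:445,::-1],(784,288),interpolation=cv2.INTER_CUBIC))
p=imaging.get_image('side');cv2.imwrite('pics/sd12.png',cv2.resize(p['img'][170:320,255:410,::-1],(620,600),interpolation=cv2.INTER_CUBIC))
E
```

```text
jig pos [  18.6753 -166.0829   28.7399] jigF [-0.0393 -1.1011 -0.4812]
pos [ 589.0405 -205.0619   28.7399] shift [-0.0161  0.0007  0.0008] turn 0.03 F [ 0.0272 -1.1015 -0.4812] t 14.28
```

View pics/w12.png

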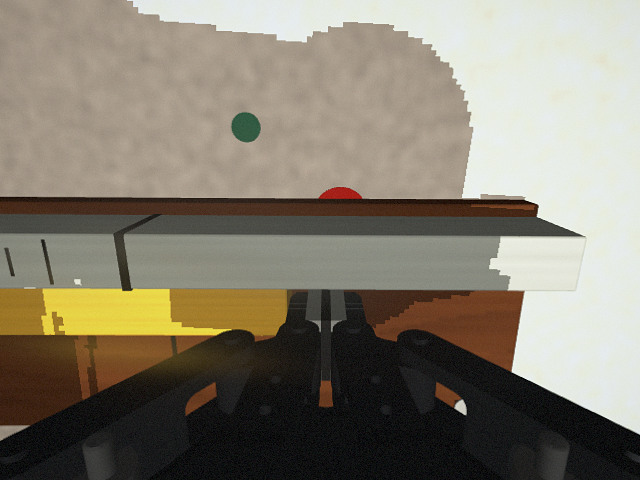

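View pics/sd12.png

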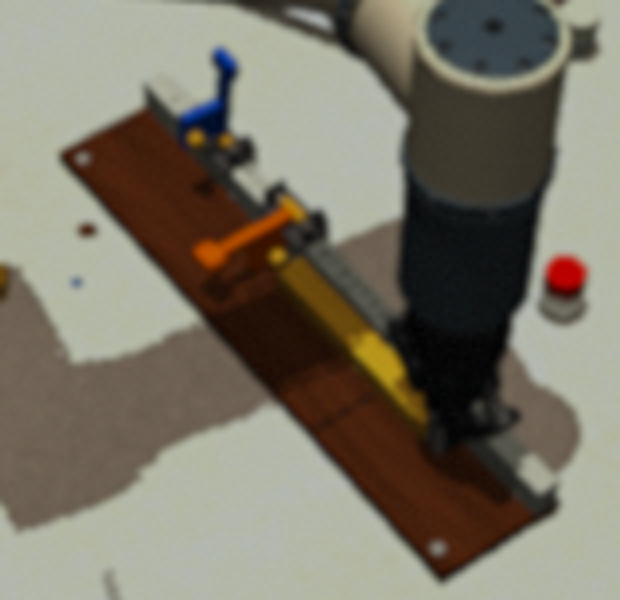

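View pics/s12.png

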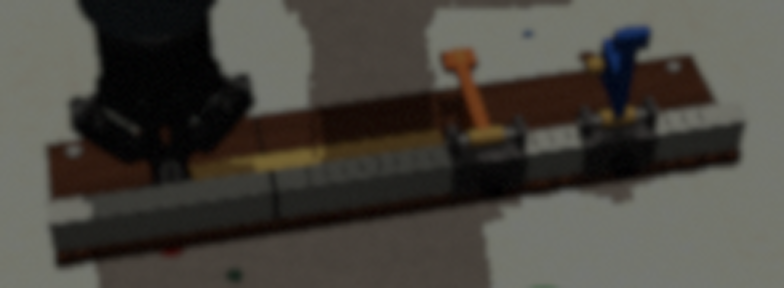

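Request:
apply_moves(targets="-0.001 0 0 0 0; -0.002 0 0 0 0; -0.003 0 0 0 0; -0.004 0 0 0 0; -0.005 0 0 0 0")

```text
clock: 14.85
ee_pos: [588.6, -200.0, 28.7]
ee_rot: [2.284, -2.149, -0.011]
contact_force: [0.3, -1.0, -0.0]
opening: 0.003
```

Request:
apply_moves(targets="-0.001 0 0 0 0; -0.002 0 0 0 0; -0.003 0 0 0 0; -0.004 0 0 0 0; -0.005 0 0 0 0")

```text
clock: 15.27
ee_pos: [588.3, -194.9, 28.7]
ee_rot: [2.284, -2.149, -0.011]
contact_force: [-0.1, -0.9, -1.2]
opening: -0.001
```

Request:
apply_moves(targets="-0.0008 0 0 0 0; -0.0016 0 0 0 0; -0.0024 0 0 0 0; -0.003 0 0 0 0; -0.003 0 0 0 0")

```text
clock: 15.68
ee_pos: [588.1, -191.9, 28.7]
ee_rot: [2.284, -2.149, -0.011]
contact_force: [-0.9, -1.9, 0.6]
opening: -0.0
```

Request:
apply_moves(targets="-0.0008 0 0 0 0; -0.0016 0 0 0 0; -0.0024 0 0 0 0; -0.003 0 0 0 0; -0.0032 0 0 0 0")

```text
clock: 16.1
ee_pos: [587.9, -188.6, 28.8]
ee_rot: [2.284, -2.149, -0.011]
contact_force: [-0.0, -2.6, -0.7]
opening: 0.002
```

```bash
python3 jw.py 18.5 -150 28; python3 - <<'E'
from jw import *
p=imaging.get_image('side');cv2.imwrite('pics/sd13.png',cv2.resize(p['img'][200:260,290:370,::-1],(800,600),interpolation=cv2.INTER_CUBIC))
E
```

```text
jig pos [  18.5092 -149.5865   28.7637] jigF [-0.1895 -2.5717 -0.748 ]
pos [ 587.8796 -188.6055   28.7637] shift [0.0004 0.     0.0008] turn 0.04 F [-0.034  -2.5784 -0.748 ] t 16.1
```

View pics/sd13.png

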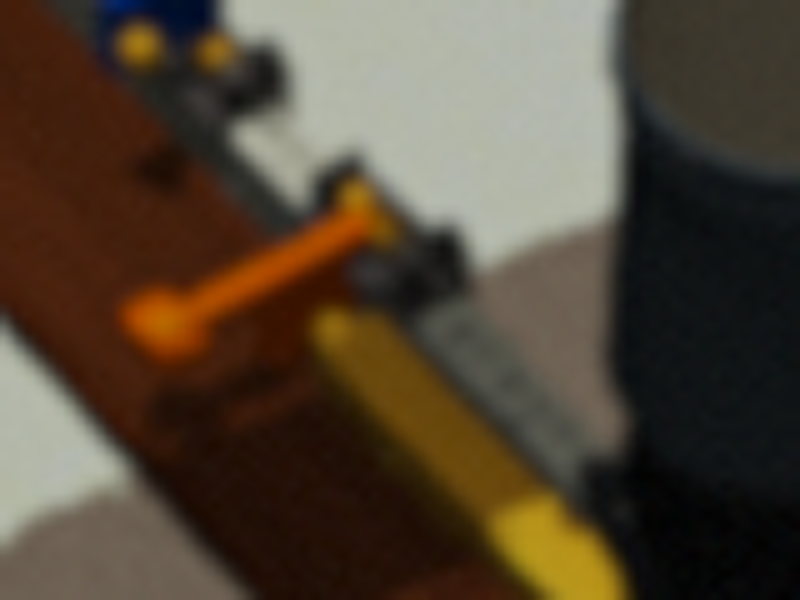

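Request:
apply_moves(targets="-0.0005 0 0 0 0; -0.001 0 0 0 0; -0.0014 0 0 0 0; -0.0018 0 0 0 0; -0.0018 0 0 0 0")

```text
clock: 16.57
ee_pos: [587.8, -186.7, 28.7]
ee_rot: [2.284, -2.148, -0.011]
contact_force: [0.0, -2.1, -0.6]
opening: 0.001
```

Request:
apply_moves(targets="-0.0005 0 0 0 0; -0.001 0 0 0 0; -0.0014 0 0 0 0; -0.0018 0 0 0 0; -0.0018 0 0 0 0")

```text
clock: 16.98
ee_pos: [587.7, -184.8, 28.8]
ee_rot: [2.284, -2.148, -0.011]
contact_force: [0.1, -2.5, -0.9]
opening: 0.002
```

Request:
apply_moves(targets="-0.0005 0 0 0 0; -0.001 0 0 0 0; -0.0014 0 0 0 0; -0.0018 0 0 0 0; -0.0018 0 0 0 0")

```text
clock: 17.4
ee_pos: [587.8, -184.4, 29.3]
ee_rot: [2.284, -2.147, -0.008]
contact_force: [1.4, -7.6, -0.5]
opening: 0.002
```

Request:
apply_moves(targets="-0.0016 0 0 0 0; -0.0016 0 0 0 0; -0.0016 0 0 0 0; -0.0016 0 0 0 0; -0.0016 0 0 0 0")

```text
clock: 17.82
ee_pos: [587.8, -184.3, 29.7]
ee_rot: [2.283, -2.146, -0.005]
contact_force: [-0.2, -7.3, -0.8]
opening: -0.001
```

Request:
apply_moves(targets="-0.0019 0 0 0 0; -0.0019 0 0 0 0; -0.0019 0 0 0 0; -0.0019 0 0 0 0; -0.0019 0 0 0 0")

```text
clock: 18.23
ee_pos: [587.8, -184.2, 30.3]
ee_rot: [2.282, -2.145, -0.002]
contact_force: [-0.4, -9.1, -0.1]
opening: -0.001
```

Request:
apply_moves(targets="-0.002 0 0 0 0; -0.002 0 0 0 0; -0.002 0 0 0 0; -0.002 0 0 0 0; -0.002 0 0 0 0")

```text
clock: 18.65
ee_pos: [587.8, -184.1, 30.9]
ee_rot: [2.281, -2.143, 0.001]
contact_force: [0.5, -9.7, -0.4]
opening: -0.001
```

Request:
apply_moves(targets="-0.002 0 0 0 0; -0.002 0 0 0 0; -0.002 0 0 0 0; -0.002 0 0 0 0; -0.002 0 0 0 0")

```text
clock: 19.07
ee_pos: [587.8, -184.1, 31.5]
ee_rot: [2.279, -2.142, 0.004]
contact_force: [0.7, -9.8, 1.3]
opening: 0.0
```

```bash
python3 jw.py 18.5 -146 28; python3 - <<'E'
from jw import *
p=imaging.get_image('wrist');cv2.imwrite('pics/w14.png',p['img'][:,:,::-1])
print(r.sense()['contact_force'])
E
```

```text
jig pos [  18.7259 -145.0365   31.4502] jigF [ 0.1351 -9.81    1.3113]
pos [ 587.8214 -184.0507   31.4502] shift [0.0009 0.0002 0.0035] turn 0.1 F [ 0.7266 -9.784   1.3113] t 19.07
[  0.3633 -10.6758   0.3147]
```

View pics/w14.png

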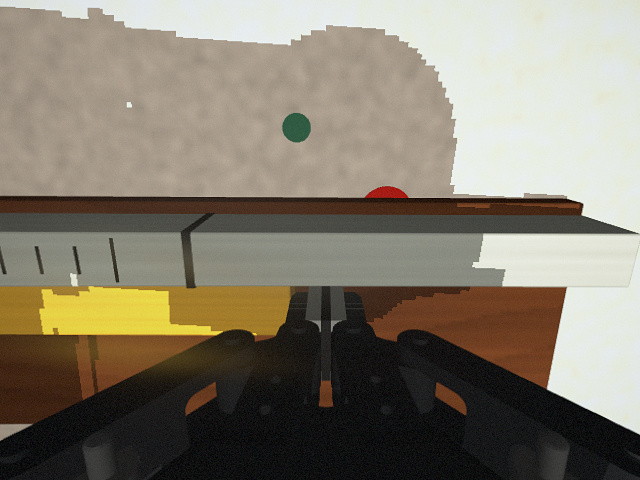

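Request:
apply_moves(targets="0 0 0 0 0; 0.003 0 0 0 0; 0.01 0 0 0 0; 0.02 0 0 0 0; 0.025 0 0 0 0")

```text
clock: 19.53
ee_pos: [589.5, -209.9, 31.7]
ee_rot: [2.279, -2.142, 0.004]
contact_force: [0.3, 0.2, 0.4]
opening: 0.001
```

Request:
apply_moves(targets="0 0.01 -0.03 0 0; 0 0.02 -0.06 0 0; -0.03 0.02 -0.09 0 0; -0.06 0.02 -0.12 0 0; -0.06 0.02 -0.13 0 0")

```text
clock: 19.95
ee_pos: [568.5, -147.3, 166.3]
ee_rot: [2.285, -2.143, 0.013]
contact_force: [-0.0, -0.9, 0.1]
opening: 0.0
```

Request:
apply_moves(targets="-0.02 0 0 0 0; -0.03 0 0 0 0; -0.03 0 0 0 0; -0.03 0 0 0 0; -0.03 0 0 0 0")

```text
clock: 20.37
ee_pos: [566.2, -117.9, 165.1]
ee_rot: [2.284, -2.143, 0.011]
contact_force: [-0.2, -0.0, -0.0]
opening: -0.001
```

```bash
python3 - <<'E'
from jw import *
p=imaging.get_image('wrist');cv2.imwrite('pics/w15.png',p['img'][:,:,::-1])
print(r.sense()['contact_force'],inv(r.sense()['ee_pos']))
cv2.imwrite('pics/w15z.png',cv2.resize(p['img'][80:300,:,::-1],(800,275),interpolation=cv2.INTER_CUBIC))
E
```

```text
[-0.2193  0.8118 -0.4234] [  1.1813 -77.9251 165.1268]
```

View pics/w15.png

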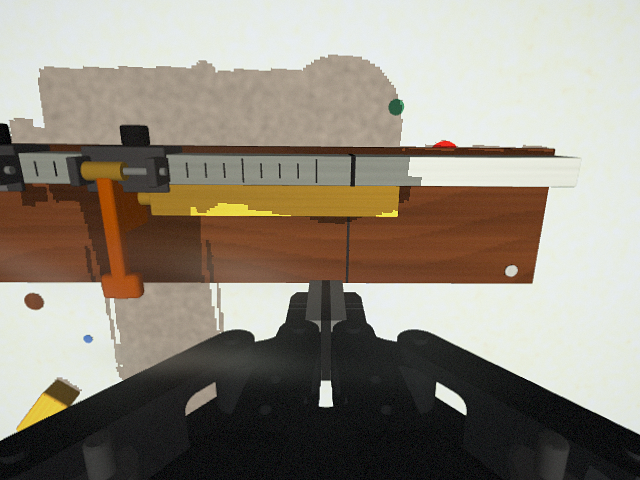

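```bash
python3 - <<'E'
from jw import *
p=imaging.get_image('wrist');im=p['img'][:,:,::-1]
hsv=cv2.cvtColor(np.ascontiguousarray(im),cv2.COLOR_BGR2HSV)
g=cv2.cvtColor(np.ascontiguousarray(im),cv2.COLOR_BGR2GRAY).astype(float)
m=(hsv[...,0]>17)&(hsv[...,0]<35)&(hsv[...,1]>120)
for x in list(range(160,400,20))+[396]:
    ys=np.where(m[180:240,x])[0]+180
    if len(ys): print(x,ys.min(),ys.max(),inv(onplane(p,[(x,ys.max()+.5)],32)[0])[:2].round(1))
cv2.imwrite('pics/w15c.png',cv2.resize(im[140:310,60:240],(720,680),interpolation=cv2.INTER_CUBIC)[:600])
E
```

```text
160 193 215 [11.1 43. ]
180 185 215 [11.1 28.6]
200 185 215 [11.2 14.2]
220 185 215 [11.2 -0.2]
240 185 215 [ 11.3 -14.7]
260 185 215 [ 11.3 -29.2]
280 185 215 [ 11.3 -43.7]
300 186 215 [ 11.4 -58.3]
320 186 215 [ 11.4 -72.9]
340 186 216 [ 10.7 -87.5]
360 186 216 [  10.7 -102.1]
380 186 216 [  10.8 -116.8]
396 186 216 [  10.8 -128.5]
```

View pics/w15c.png

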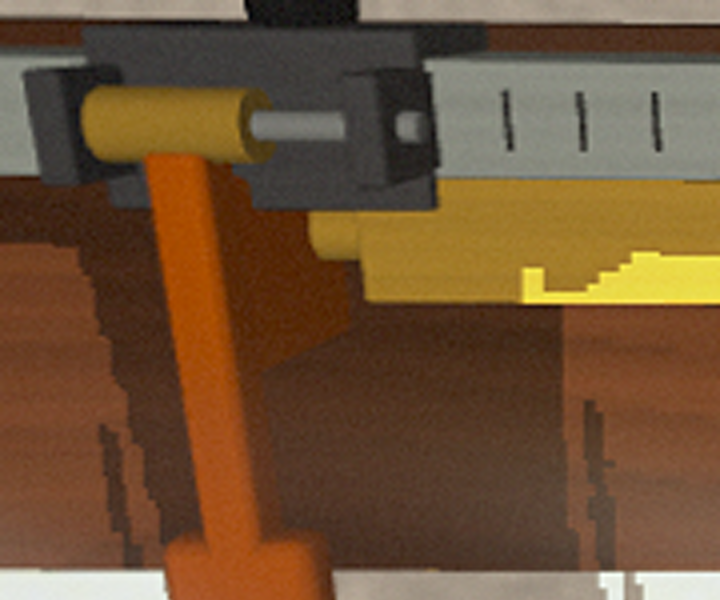

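```bash
python3 - <<'E'
from jw import *
ps=[imaging.get_image('wrist') for _ in range(4)]
p=ps[0]
g=np.mean([q_['img'].astype(float) for q_ in ps],0)
ch=g[...,0]-0*g[...,2]; sat=g[...,0]-g[...,2]
def edge(col,a,b,img):
    v=cv2.GaussianBlur(img[:,col-3:col+4].mean(1).reshape(-1,1),(1,5),0).ravel()
    d=np.abs(np.diff(v))[a:b]; i=d.argmax(); 
    w=d[max(i-2,0):i+3]; return a+max(i-2,0)+(w*np.arange(len(w))).sum()/w.sum()+.5
for x in range(180,395,15):
    e1=edge(x,178,192,sat); e2=edge(x,208,222,g[...,1])
    a=inv(onplane(p,[(x,e2)],32)[0]);b=inv(onplane(p,[(x,e1)],42)[0])
    print(x,round(e1,2),round(e2,2),'bar',a[:2].round(2),'fence',b[0].round(2),'diff',round(b[0]-a[0],2))
P=imaging.get_image('scene');cv2.imwrite('pics/s15.png',cv2.resize(P['img'][225:315,200:445,::-1],(784,288),interpolation=cv2.INTER_CUBIC))
P=imaging.get_image('side');cv2.imwrite('pics/sd15.png',P['img'][:,:,::-1])
E
```

```text
180 184.58 215.4 bar [11.3  28.61] fence 34.97 diff 23.67
195 184.64 215.54 bar [11.22 17.82] fence 34.97 diff 23.75
210 184.74 215.41 bar [11.35  6.99] fence 34.94 diff 23.6
225 184.85 215.47 bar [11.33 -3.86] fence 34.91 diff 23.58
240 184.91 215.56 bar [ 11.29 -14.72] fence 34.91 diff 23.63
255 185.15 215.61 bar [ 11.28 -25.6 ] fence 34.79 diff 23.51
270 185.22 215.78 bar [ 11.18 -36.5 ] fence 34.78 diff 23.6
285 185.28 216.28 bar [ 10.83 -47.41] fence 34.77 diff 23.94
300 185.41 215.85 bar [ 11.17 -58.35] fence 34.71 diff 23.54
315 185.46 216.08 bar [ 11.02 -69.29] fence 34.72 diff 23.7
330 185.54 216.28 bar [ 10.89 -80.25] fence 34.69 diff 23.8
345 185.62 216.37 bar [ 10.85 -91.22] fence 34.66 diff 23.82
360 185.66 216.13 bar [  11.05 -102.2 ] fence 34.66 diff 23.61
375 185.77 216.56 bar [  10.75 -113.19] fence 34.61 diff 23.87
390 185.88 216.47 bar [  10.83 -124.18] fence 34.56 diff 23.73
```

View pics/s15.png

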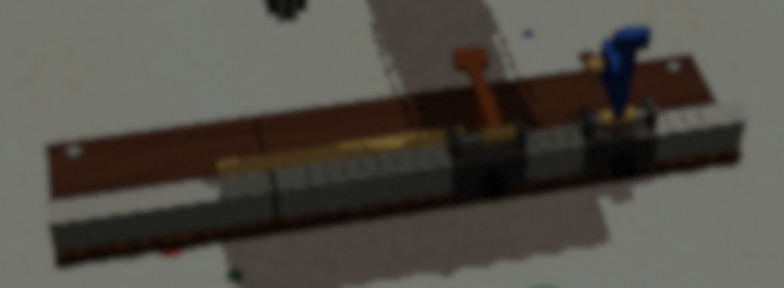

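View pics/sd15.png

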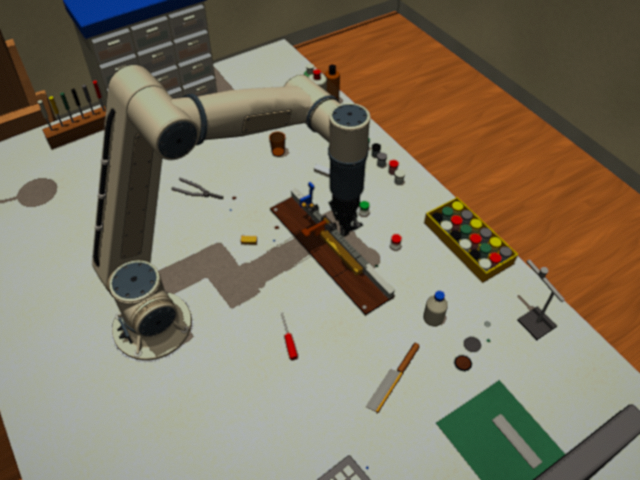

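The bar's near edge stays 23.7 ± 0.15 mm from the fence edge along its whole length, so it is flush. The orange flag is down and the robot is clear of everything.

```bash
python3 -c "
from h import *
print(r.sense()['clock'],r.job_done())"
```

```text
the job is handed in; nothing more can be done
20.7667 None
```

The job is handed in at 20.8 s. The orange flag is down, the bar lies flush along the fence with its end on the orange stop, and nothing else was moved.

**What I did**
- **Flag:** I swung the orange flag down with closed fingers and pressed it onto its end stop, reading about 13 N downward at the end of the press.
- **Fence:** I pushed the bar up to the fence from the side, with about 4 N at most.
- **Stop:** I slid the bar from its rear end until the flag's play was used up. I then held it for about 1.7 s at 7 to 10 N measured at the wrist (one reading of 10.7 N), of which about 1 N is friction. Then I backed off and lifted clear.

**Last checks**
- **Flush:** the bar's near edge is 23.7 ± 0.15 mm from the fence edge at every point measured, against a bar width of 24 mm.
- **Stop:** the flag's button touches the bar's end, and the flag's hinge sleeve has slid fully over to the far ear.
- **Flags and bystanders:** the orange flag looks level, the blue flag is still up, and the other things look undisturbed in the camera views.
- **Robot:** the tool was reading no contact force beyond sensor noise.

**What went wrong:** on one descent next to the bar, the fingertips came down about 8 mm too low and pressed on the bed. The arm was still moving when I took the pose for that move. The reading was 38 N downward and 27 N sideways. Readings come only at the end of each move, so the peak may have been higher. I lifted off at once, and the bar had not moved.

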